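# Pin the jig's sliding stop at its hidden index hole

### The job

Take the locating pin out of the stand, stand it in the bush of the jig's sliding stop with its tip resting on the index bar below, and slide the stop with it towards the work, pressing lightly, until you feel the tip drop into the bar's one hole, which is hidden under the stop. Then push the pin fully home, flange flat on the bush, and let go. Go by feel and never force the pin on its way home (40 N on it scores the bar), and leave the dust plug in the stand.

Things in the scene. Friction and masses are not known exactly. Their poses are not given: they have to be found in the camera images.
- jig: Plywood jig bed fixed to the bench, 180 x 310 x 15 mm, origin at the centre of its underside, z up. A wooden fence, 50 mm high, stands along its +x edge; the slide of the stop runs along y near its -x edge, between two wooden end blocks 52 mm high. The work, a block of wood on the bed against the fence, lies at the +y end, clear of the stop.
- slide (a point): Point on the slide's centre line, on top of the steel index bar (30 mm wide, top 40 mm above the bench) that lies along the jig's y under the stop. The bar has one hole on this line, 14 mm wide, 25 mm deep, mouth countersunk 1 mm. The bar was re-clamped, so where along y is unknown: 14 to 73 mm to the +y side of the bush's start, hidden by the stop's sole.
- stop (a joint): Travel of the sliding stop along the jig's y, in m: greater is further to +y, towards the work; from -0.046 to +0.045, hard ends. At 0 the bush is over the point slide. It starts near the -y end, slides with about 1.5 N of friction and stays where it is left.
- bush (a point): Centre of the mouth of the stop's guide bush, 66.5 mm above the bench; axes as the jig's. The bush is a dark steel block 34 x 34 mm, 14 mm above the aluminium sole (60 x 117 mm, from 31 mm on the -y side to 86 mm on the +y side). Its bore is vertical, 13 mm wide, 24 mm deep through the sole, mouth countersunk 3 mm. The index bar's top is 26.5 mm below the mouth.
- pin_stand: Wooden block 56 x 132 x 50 mm fixed to the bench, origin at the centre of its underside, long along its own y. Two upright through holes 14 mm wide, at y = +37 and -37 mm: one holds the locating pin, the other the dust plug, either way round.
- pin_handle (a point): Centre of the locating pin's round handle, half-way up; z along the pin, up. Handle: dark steel, 22 mm across, 42 mm tall, three bright rings. Below it a flange 30 mm across, 5 mm thick, its underside 26 mm below this point; then a shank 12 mm across, 46 mm long, end coned 2 mm. 110 to 180 g. In the stand its flange rests on the top.
- pin_tip (a point): Tip of the locating pin's shank, on its axis, 72 mm below the centre of the handle. Fully home it is 46 mm below the bush's mouth; resting on the index bar, 26.5 mm below it.
- plug_cap (a point): Dust plug of the bush, not needed now: a low domed dark cap 28 mm across, 13 mm high, on a 20 mm shank, in the other hole of the stand. This point is 6 mm above the cap's underside.

How it is judged:
By the outcome, as a careful person would: the job done as asked, in the order asked, and still so for the second after the job is handed in, with the robot touching nothing.
It also fails if it takes over 64 s, if anything falls off the work surface, if the arm or the gripper's body presses on something with over 40 N, if the wrist force passes 120 N, or if a joint passes its speed limit or range.

### The arm

A 6-joint arm with a two-finger parallel gripper is mounted at the origin on the work surface; the furniture and walls round the work are solid. World frame = base frame: x ahead of the robot, y to its left, z up, the work surface at z = 0. Lengths are in m, angles in rad, forces in N, time in s.
With the tool pointing down it reaches from about 0.325 to 0.925 m from the base axis. Payload 3.1 kg.
Tool frame: the origin (TCP) lies at the very end of the fingers, on their centre line; the grasp point (between the pads) lies r.pinch_z behind it (r.pinch_z is the distance from the TCP to the grasp point, in m); z points along the fingers, y is the line along which they close (so a half turn about z gives the same grasp; the last joint's range is limited). The gripper opens to 85 mm and grips with 20 to 120 N. Pads are 22 mm wide; open, the fingers measure 114 mm over their backs; the gripper's body (76 mm by 85 mm) begins 54 mm behind the grasp point. The pads swing forward as they close: fully open they stand 13 mm farther back than shut.
Start: joints at [1.016, 0.217, 1.613, -0, 1.311, -0.112], TCP at [0.268, 0.565, 0.231] pointing down, gripper open.
Joint ranges: [-2.75, 2.75], [-0.78, 2.1], [0.31, 2.55], [-1.13, 4.27], [0.13, 2.63], [-2.58, 2.58]. Speed limits (rad/s): [2.79, 2.79, 3.14, 3.14, 3.14, 3.14].

### API

Orientations are given as a unit quaternion [w, x, y, z].
In Python, from bench import telemetry, optics, workorder, r gives the robot as it stands.
- The arm moves only by the tool step_arm, never from a script. Its arguments are lists of equal length, an entry for each row: "travel": the shift along the tool's x, y, z in mm, a list of three; "angular": the turn, a rotation vector about the tool's x, y, z in degrees, a list of three; "claw": the finger opening in mm, from 0 to 85.4. A call has 1 to 5 rows; each row shifts and turns the commanded pose from where the row before left it, along the tool's axes as they then stand; what a row does not reach is not made up. A row lasts 1/8 s, in which the tool goes at most 62.5 mm and 10.7 degrees, less where a joint would pass 70% of its speed; a pose out of reach is approached as far as the arm can. A call is refused whole if a number of a shift passes 62.5 or a number of a turn 10.7, either way. A call with a gripper value outside its range is refused whole. The fingers move at their own pace and stop on an object; "squeeze" is the grip in N (left out, the last holds). Time passes only in rows, so rows that do not move let the fingers close. It gives the time, the measured TCP pose, the force, the opening and the grip force at its end, in the units of the state.
- telemetry.read_state(): the state, without advancing time (a new reading comes with each control period).
- optics.read_camera(name): name is "scene" or "top" or "wrist"; returns (picture, depth): 480x640x3 uint8, blue, green, red; 480x640 float32, m along the optical axis (not along the pixel's ray), 0 where there is no reading.
- optics.camera_info(name): a dict with "K" (3x3 intrinsics, pixels), "world_to_cam" (4x4, takes a point from world to camera coordinates). Camera axes: x right, y down, z forward; pixel columns grow to the right and rows downward; lengths in m; the calibration is good to about 2 mm. The wrist camera is an equidistant fisheye: a pixel r from the principal point sees the ray r / f radians off the axis. A picture is of the moment at which its call begins: read the wrist's pose just before it. camera_info takes no time and is no camera call; for the wrist camera it gives the pose at the moment of the call.
- workorder.hand_in(): hands the job in; it is judged then, once.
The state is a dict: "clock": time; "q": joint angles; "joint_velocities": joint speeds; "joint_torque": joint torques, N m; "position": TCP position; "tcp_rot": TCP orientation; "ft_force": force on the tool from outside, world axes, zero at the start; "ft_torque": the same for the moment, N m; "grip_width": finger opening in m; "grip_force": force on a finger pad.
Only numpy, scipy, OpenCV 4.12 (cv2) and the standard library are available. Lean on these libraries where they do the work, as an engineer would, in place of code of your own. Each camera call takes 0.05 s, during which the arm holds its last target. There are 200 camera calls.

## Working session

There is one attempt and no reset: what is moved stays moved. The work goes in short steps, Python scripts to look and compute and a tool call to move; the robot and the scene stay as the last step left them, time stands still between calls to the robot, and variables do not carry over. Pictures are saved under pics/ and viewed, at most 10 in all, crops included, and the job is handed in when it is done.

Besides the shell and the picture viewer there is one more tool, called after ">>>" as name(argument=value, ...) on one line, values as JSON. step_arm: Moves the arm, as the interface text tells. Its arguments: {"type":"object","properties":{"travel":{"type":"array","items":{"type":"array","items":{"type":"number"}}},"angular":{"type":"array","items":{"type":"array","items":{"type":"number"}}},"claw":{"type":"array","items":{"type":"number"}},"squeeze":{"type":"number"}},"required":["travel","angular","claw"]}

```bash
ls; mkdir -p pics; python3 - <<'E'
from bench import telemetry, optics, workorder, r
import cv2,numpy as np
print(telemetry.read_state(), r.pinch_z)
for n in("top","scene"):
    p,d=optics.read_camera(n); cv2.imwrite(f"pics/{n}0.png",p); np.save(f"{n}0.npy",d)
    print(n,optics.camera_info(n))
E
```

```text
pics
{'clock': 0.0, 'q': array([ 1.01579596e+00,  2.17793714e-01,  1.61491967e+00,  6.76741177e-06,
        1.31127025e+00, -1.12194772e-01]), 'joint_velocities': array([-1.55764175e-04,  9.51286118e-04,  7.50836033e-05,  1.27830001e-04,
        1.19581659e-03, -2.45037636e-03]), 'joint_torque': array([-1.04068215e-03, -3.96829891e+01, -3.03856909e+01, -1.84240862e-04,
        9.74177092e-03, -4.68805069e-06]), 'position': array([0.26734726, 0.56404611, 0.22995127]), 'tcp_rot': array([-3.94546032e-04,  2.19599089e-01,  9.75589468e-01, -1.12851392e-03]), 'ft_force': array([ 0.33103232, -0.2802773 , -0.38405052]), 'ft_torque': array([ 0.03963956,  0.01971897, -0.04407047]), 'grip_force': 0.0, 'grip_width': 0.08556361236764423} 0.0187
top {'K': array([[472.46029945,   0.        , 320.19791467],
       [  0.        , 472.46029945, 231.08715095],
       [  0.        ,   0.        ,   1.        ]]), 'world_to_cam': array([[ 1.84258067e-02, -9.99830167e-01,  3.56723166e-04,
        -1.96979610e-01],
       [-9.88972371e-01, -1.82781449e-02, -1.46967882e-01,
         4.96647548e-01],
       [ 1.46949442e-01,  2.35521242e-03, -9.89141201e-01,
         8.41687866e-01],
       [ 0.00000000e+00,  0.00000000e+00,  0.00000000e+00,
         1.00000000e+00]])}
scene {'K': array([[624.16723864,   0.        , 321.45167929],
       [  0.        , 624.16723864, 236.72903449],
       [  0.        ,   0.        ,   1.        ]]), 'world_to_cam': array([[ 0.78252523, -0.62239053,  0.01686121, -0.50007478],
       [-0.43741603, -0.56882742, -0.69649306,  0.14868763],
       [ 0.44308181,  0.53764803, -0.7173654 ,  0.77768288],
       [ 0.        ,  0.        ,  0.        ,  1.        ]])}
```

View pics/top0.png

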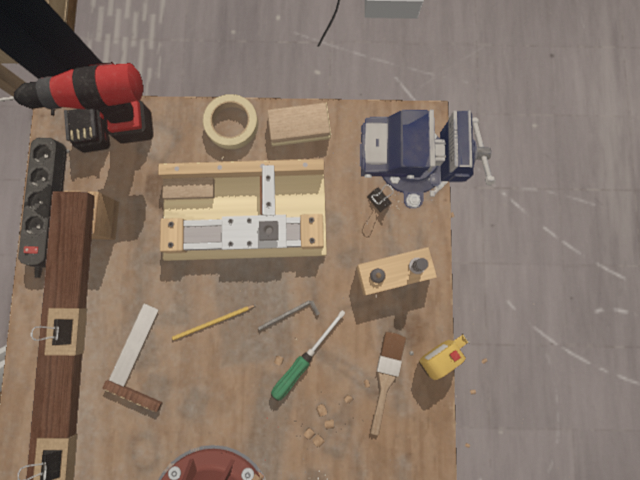

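View pics/scene0.png

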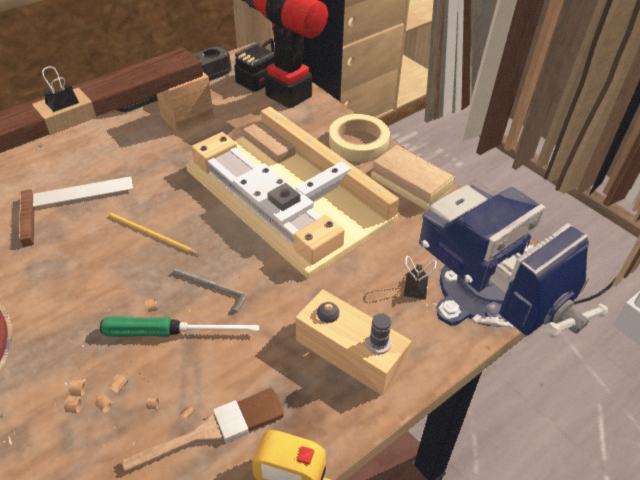

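The top view shows the bush at about (269,231), the pin at (420,265), the plug at (377,276) and the work block at (188,190). In the scene view the bush is at (284,196), the pin at (380,332) and the plug at (327,312).

```bash
cat > h.py <<'E'
import numpy as np,cv2
from bench import telemetry, optics, r
def ray(n,uv,z):
    I=optics.camera_info(n);K,T=I["K"],I["world_to_cam"];R,t=T[:3,:3],T[:3,3]
    c=-R.T@t; d=R.T@np.linalg.inv(K)@np.array([uv[0],uv[1],1.]); return c+d*(z-c[2])/d[2]
def cloud(n,d):
    I=optics.camera_info(n);K,T=I["K"],I["world_to_cam"];R,t=T[:3,:3],T[:3,3]
    v,u=np.indices(d.shape); P=np.stack([(u-K[0,2])/K[0,0]*d,(v-K[1,2])/K[1,1]*d,d],-1)
    return (P-t)@R
E
python3 - <<'E'
from h import *
boxes={"top":dict(bush=(254,216,284,246),pin=(406,252,436,275),plug=(364,264,392,288)),
"scene":dict(bush=(262,180,306,214),pin=(364,308,398,356),plug=(312,296,344,326))}
zs=dict(bush=.0665,pin=.097,plug=.06)
vis=[]
for n in boxes:
    im=cv2.imread(f"pics/{n}0.png");W=cloud(n,np.load(f"{n}0.npy"))
    for k,(a,b,c,d) in boxes[n].items():
        g=cv2.cvtColor(im[b:d,a:c],cv2.COLOR_BGR2GRAY); m=(g<95).astype(np.uint8)
        nn,l,s,ce=cv2.connectedComponentsWithStats(m); i=1+s[1:,4].argmax(); mm=(l==i).astype(np.uint8)
        cs,_=cv2.findContours(mm,0,2); rc=cv2.minAreaRect(max(cs,key=cv2.contourArea))
        uv=np.array(rc[0])+(a,b); w=W[b:d,a:c]
        hi=w[(w[...,2]>zs[k]-.006)&(w[...,2]<zs[k]+.01)]
        print(n,k,uv,rc[1:],"area",s[i,4],ray(n,uv,zs[k]).round(4),"depth:",len(hi),np.median(hi,0).round(4) if len(hi) else 0, ((hi.min(0)+hi.max(0))/2).round(4) if len(hi) else 0)
        vis.append(cv2.resize(np.hstack([im[b:d,a:c],im[b:d,a:c]*mm[...,None]]),(390,195),interpolation=0))
cv2.imwrite("pics/m.png",np.vstack([np.hstack([vis[i],vis[i+3]]) for i in range(3)]))
E
```

```text
top bush [267.58490562 227.04716969] ((4.258177280426025, 8.51635456085205), 74.05460357666016) area 24 [ 0.5014 -0.0931  0.0665] depth: 325 [ 0.4961 -0.0936  0.0657] [ 0.4957 -0.0947  0.0649]
top pin [416.         267.00000191] ((10.800000190734863, 7.200000286102295), 53.13010025024414) area 53 [ 0.4322 -0.353   0.097 ] depth: 136 [ 0.4374 -0.3632  0.0966] [ 0.4375 -0.3637  0.0955]
top plug [376.87623787 276.73762512] ((14.229032516479492, 10.64689826965332), 5.710593223571777) area 88 [ 0.4163 -0.2904  0.06  ] depth: 160 [ 0.4176 -0.2921  0.0607] [ 0.4198 -0.2972  0.0603]
scene bush [284.11465073 202.21018982] ((13.491397857666016, 29.980884552001953), 87.95458984375) area 184 [ 0.4849 -0.1067  0.0665] depth: 477 [ 0.4943 -0.0925  0.0673] [ 0.4948 -0.0916  0.0658]
scene pin [378.96097469 335.84878159] ((17.460758209228516, 24.584749221801758), 12.094757080078125) area 320 [ 0.4208 -0.3745  0.097 ] depth: 295 [ 0.435  -0.3623  0.0978] [ 0.4364 -0.3612  0.0961]
scene plug [325.48461533 315.77692223] ((20.465728759765625, 12.527507781982422), 29.744882583618164) area 179 [ 0.4092 -0.2953  0.06  ] depth: 321 [ 0.4136 -0.294   0.0619] [ 0.4217 -0.2901  0.0601]
```

View pics/m.png

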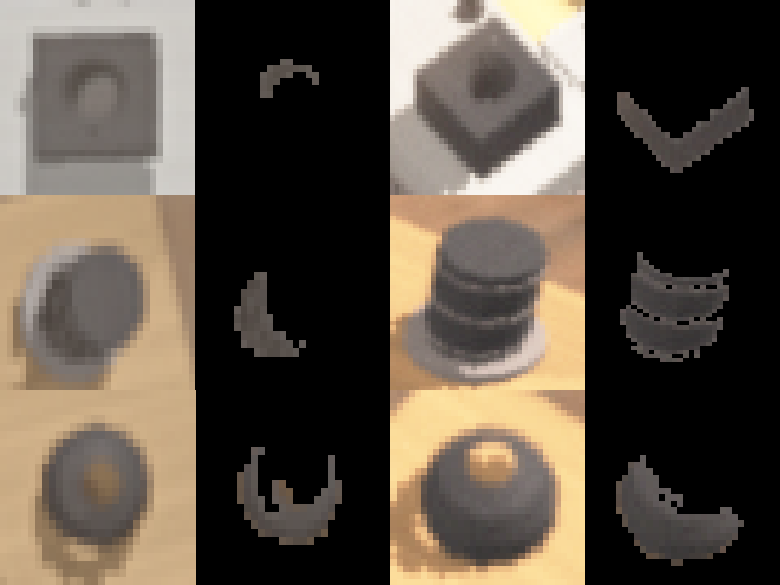

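```bash
python3 - <<'E'
from h import *
for n in("top","scene"):
    W=cloud(n,np.load(f"{n}0.npy")).reshape(-1,3); x,y,z=W.T
    for nm,m in dict(bush=(abs(z-.0665)<.005)&(abs(x-.495)<.03)&(abs(y+.093)<.03),
        fence=(z>.042)&(z<.072)&(x>.585)&(x<.64)&(y>-.19)&(y<.14),
        slide=(abs(z-.0525)<.006)&(x>.44)&(x<.53)&(y>-.22)&(y<.15),
        stand=(abs(z-.05)<.006)&(x>.36)&(x<.48)&(y>-.42)&(y<-.23)).items():
        p=W[m]; v=np.linalg.svd((p-p.mean(0))[:,:2],full_matrices=False)[2][0]
        rc=cv2.minAreaRect((p[:,:2]*1000).astype(np.float32))
        print(n,nm,len(p),np.median(p,0).round(4),"pca",np.degrees(np.arctan2(v[1],v[0])).round(1),rc)
E
```

```text
top bush 321 [ 0.4962 -0.0937  0.0658] pca 178.7 ((495.9222106933594, -94.35099792480469), (34.414817810058594, 33.80168914794922), 3.233189344406128)
top fence 2146 [ 0.6148 -0.0488  0.0495] pca 92.2 ((605.5376586914062, -36.9854736328125), (46.151466369628906, 305.8702392578125), 2.794682502746582)
top slide 3090 [ 0.4932 -0.059   0.0508] pca -87.2 ((494.9434509277344, -43.501129150390625), (65.20819091796875, 299.28466796875), 2.755056381225586)
top stand 1902 [ 0.4269 -0.3278  0.05  ] pca 104.9 ((428.0301818847656, -328.31097412109375), (55.96451950073242, 132.40599060058594), 15.087472915649414)
scene bush 458 [ 0.4947 -0.0917  0.0674] pca -60.5 ((494.8738098144531, -91.27642822265625), (35.77597427368164, 36.77204895019531), 2.190795421600342)
scene fence 2370 [ 0.6125 -0.0629  0.0511] pca -87.6 ((605.8136596679688, -34.733612060546875), (46.028018951416016, 311.3732604980469), 2.4083268642425537)
scene slide 3595 [ 0.4895 -0.0732  0.0523] pca -87.3 ((494.042236328125, -41.07489013671875), (66.78156280517578, 301.64678955078125), 2.8232972621917725)
scene stand 3679 [ 0.4223 -0.3263  0.0513] pca -76.3 ((427.0148010253906, -324.5856628417969), (58.70277404785156, 134.3332977294922), 14.81698226928711)
```

>>> step_arm(travel=[[-27.5,-38.2,0],[-27.5,-38.2,0],[-27.5,-38.2,0],[-27.5,-38.2,0],[-27.5,-38.2,0]], angular=[[0,0,0],[0,0,0],[0,0,0],[0,0,0],[0,0,0]], claw=[50,50,50,50,50])

```text
clock: 0.72
position: [0.31, 0.3316, 0.2308]
tcp_rot: [-0.0, 0.219, 0.976, -0.0]
ft_force: [0.8, 0.0, 0.1]
grip_width: 0.0498
grip_force: 0.0
```

>>> step_arm(travel=[[-27.5,-38.2,0],[-27.5,-38.2,0],[-27.5,-38.2,0],[-27.5,-38.2,0],[-27.5,-38.2,0]], angular=[[0,0,0],[0,0,0],[0,0,0],[0,0,0],[0,0,0]], claw=[50,50,50,50,50])

```text
clock: 1.35
position: [0.3523, 0.1003, 0.231]
tcp_rot: [0.0, 0.219, 0.976, 0.0]
ft_force: [-0.4, -0.9, 0.4]
grip_width: 0.0504
grip_force: 0.0
```

>>> step_arm(travel=[[-27.5,-38.2,0],[-27.5,-38.2,0],[-27.5,-38.2,0],[-27.5,-38.2,0],[-27.5,-38.2,0]], angular=[[0,0,0],[0,0,0],[0,0,0],[0,0,0],[0,0,0]], claw=[50,50,50,50,50])

```text
clock: 1.98
position: [0.3947, -0.1312, 0.231]
tcp_rot: [-0.0, 0.22, 0.976, 0.0]
ft_force: [0.9, 0.1, -0.5]
grip_width: 0.0501
grip_force: 0.0
```

>>> step_arm(travel=[[-27.5,-38.2,0],[-27.5,-38.2,0],[-27.5,-38.2,0],[-27.5,-38.2,0],[-27.5,-38.2,0]], angular=[[0,0,0],[0,0,0],[0,0,0],[0,0,0],[0,0,0]], claw=[50,50,50,50,50])

```text
clock: 2.6
position: [0.4372, -0.3625, 0.2306]
tcp_rot: [-0.0, 0.22, 0.976, 0.0]
ft_force: [0.0, -0.1, 0.3]
grip_width: 0.05
grip_force: 0.0
```

>>> step_arm(travel=[[0,0,0],[0,0,0],[0,0,0],[0,0,0],[0,0,0]], angular=[[0,0,10.7],[0,0,10.7],[0,0,10.7],[0,0,10.7],[0,0,10.7]], claw=[50,50,50,50,50])

```text
clock: 3.22
position: [0.437, -0.3609, 0.2305]
tcp_rot: [-0.001, 0.638, 0.77, 0.0]
ft_force: [0.1, -0.9, 0.1]
grip_width: 0.0499
grip_force: 0.0
```

>>> step_arm(travel=[[0,0,6],[0,0,6],[0,0,6],[0,0,6],[0,0,6]], angular=[[0,0,10.7],[0,0,10.7],[0,0,10.7],[0,0,10.7],[0,0,10.7]], claw=[50,50,50,50,50])

```text
clock: 3.85
position: [0.437, -0.3608, 0.2004]
tcp_rot: [-0.001, 0.916, 0.401, -0.0]
ft_force: [1.1, 0.4, -0.1]
grip_width: 0.0497
grip_force: 0.0
```

>>> step_arm(travel=[[0,0,6],[0,0,6],[0,0,6],[0,0,6],[0,0,6]], angular=[[0,0,10.7],[0,0,10.7],[0,0,10.7],[0,0,10.7],[0,0,2]], claw=[50,50,50,50,50])

```text
clock: 4.47
position: [0.4371, -0.3609, 0.1705]
tcp_rot: [-0.0, 1.0, 0.025, -0.0]
ft_force: [-0.8, -0.3, -0.2]
grip_width: 0.0503
grip_force: 0.0
```

```bash
python3 - <<'E'
from h import *
I=optics.camera_info("wrist");p,d=optics.read_camera("wrist");cv2.imwrite("pics/w1.png",p);np.save("w1.npy",d)
s=telemetry.read_state();print(s["q"],s["position"],s["tcp_rot"],I)
E
```

```text
[-8.14052249e-01  1.55652532e-01  1.80608334e+00 -7.29856494e-06
  1.18231030e+00  7.07120051e-01] [ 0.43669606 -0.36051291  0.16962319] [-9.10311531e-04  9.99691411e-01  2.48108352e-02 -8.22364456e-04] {'K': array([[371.64829954,   0.        , 321.20062046],
       [  0.        , 371.64829954, 241.69024296],
       [  0.        ,   0.        ,   1.        ]]), 'world_to_cam': array([[ 4.95735847e-02, -9.98770229e-01, -6.99838558e-04,
        -3.82114916e-01],
       [-9.52853927e-01, -4.75045375e-02,  2.99687693e-01,
         3.76561636e-01],
       [-2.99352391e-01, -1.41897493e-02, -9.54037105e-01,
         4.47269304e-01],
       [ 0.00000000e+00,  0.00000000e+00,  0.00000000e+00,
         1.00000000e+00]])}
```

View pics/w1.png

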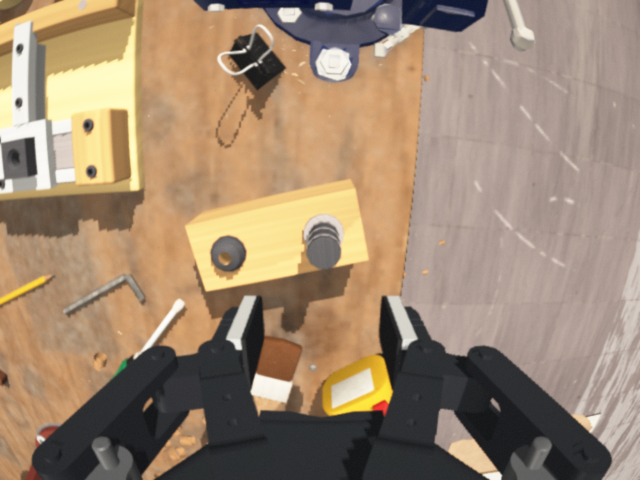

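The wrist view shows the handle top at about (323,250), the flange above it at (323,229), the plug at (228,254), and fingertips at (255,300) and (390,300). I'll locate the pin precisely by casting rays.

```bash
cat >> h.py <<'E'
def wray(I,uv,z):
    K,T=I["K"],I["world_to_cam"];R,t=T[:3,:3],T[:3,3];c=-R.T@t
    a=np.array([uv[0]-K[0,2],uv[1]-K[1,2]])/K[0,0];th=np.hypot(*a)+1e-12
    d=R.T@np.append(a/th*np.sin(th),np.cos(th)); return c+d*(z-c[2])/d[2]
E
python3 - <<'E'
from h import *
I=optics.camera_info("wrist")
im=cv2.imread("pics/w1.png");a,b,c,d=295,205,352,280
hsv=cv2.cvtColor(im[b:d,a:c],cv2.COLOR_BGR2HSV); m=(hsv[...,1]<60).astype(np.uint8)
dd=np.load("w1.npy")[b:d,a:c]; print(np.unique((dd[m>0]*1000).round(-1),return_counts=True))
near=(m>0)&(dd<np.median(dd[40:48,24:32])+.006)&(dd>0)
cs,_=cv2.findContours(near.astype(np.uint8),0,2);k=max(cs,key=cv2.contourArea);e=cv2.minEnclosingCircle(k);bb=cv2.boundingRect(k)
print(e,bb); 
for uv in (np.array(e[0])+(a,b),np.array([a+bb[0]+bb[2]/2-.5,b+bb[1]+bb[3]/2-.5])): print(uv,wray(I,uv,.097))
# full silhouette (flange) midcolumns
cs,_=cv2.findContours(m,0,2);print(cv2.boundingRect(max(cs,key=cv2.contourArea)))
# top: handle disc & flange
im=cv2.imread("pics/top0.png");D=np.load("top0.npy");W=cloud("top",D)
mk=(W[...,2]>.09)&(W[...,2]<.105)&(abs(W[...,0]-.437)<.03)&(abs(W[...,1]+.362)<.03)
v,u=np.nonzero(mk);print("top",u.mean(),v.mean(),ray("top",(u.mean(),v.mean()),.097))
W=cloud("scene",np.load("scene0.npy"))
mk=(W[...,2]>.093)&(W[...,2]<.105)&(abs(W[...,0]-.437)<.03)&(abs(W[...,1]+.362)<.03)
v,u=np.nonzero(mk);print("scene",u.mean(),v.mean(),ray("scene",(u.mean(),v.mean()),.097))
s=telemetry.read_state();print(s["position"])
E
```

```text
(array([  0., 220., 230., 240., 250., 260., 270.], dtype=float32), array([  3,   2, 958, 129, 110, 172, 331]))
((29.10869598388672, 45.71739196777344), 18.380273818969727) (12, 28, 34, 37)
[324.10869598 250.71739197] [ 0.43778845 -0.36220324  0.097     ]
[323.5 251. ] [ 0.43758682 -0.36183996  0.097     ]
(9, 9, 40, 56)
top 421.83088235294116 264.1029411764706 [ 0.43730551 -0.36300826  0.097     ]
scene 381.2022058823529 321.50367647058823 [ 0.43597561 -0.36143272  0.097     ]
[ 0.43669606 -0.36051291  0.16962319]
```

>>> step_arm(travel=[[0.6,1.3,25],[0,0,25],[0,0,25],[0,0,20],[0,0,10]], angular=[[0,0,0],[0,0,0],[0,0,0],[0,0,0],[0,0,0]], claw=[50,50,50,50,50], squeeze=60)

```text
clock: 5.15
position: [0.4375, -0.3619, 0.0648]
tcp_rot: [-0.001, 1.0, 0.025, -0.001]
ft_force: [0.1, 0.3, 0.5]
grip_width: 0.0498
grip_force: 0.0
```

>>> step_arm(travel=[[0,0,6],[0,0,0],[0,0,0],[0,0,0],[0,0,0]], angular=[[0,0,0],[0,0,0],[0,0,0],[0,0,0],[0,0,0]], claw=[50,15,10,10,10])

```text
clock: 5.78
position: [0.4386, -0.363, 0.0612]
tcp_rot: [0.001, 1.0, 0.025, 0.001]
ft_force: [0.5, 0.2, 2.5]
grip_width: 0.021
grip_force: 58.6
```

>>> step_arm(travel=[[0,0,-10],[0,0,-20],[0,0,-25],[0,0,-25],[0,0,-20]], angular=[[0,0,0],[0,0,0],[0,0,0],[0,0,0],[0,0,0]], claw=[10,10,10,10,10])

```text
clock: 6.4
position: [0.4382, -0.3627, 0.1627]
tcp_rot: [0.001, 1.0, 0.025, 0.0]
ft_force: [1.0, 0.6, -1.6]
grip_width: 0.0206
grip_force: 59.1
```

>>> step_arm(travel=[[7,-26.5,0],[7,-26.5,0],[7,-26.5,0],[7,-26.5,0],[7,-26.5,0]], angular=[[0,0,0],[0,0,0],[0,0,0],[0,0,0],[0,0,0]], claw=[10,10,10,10,10])

```text
clock: 7.02
position: [0.4663, -0.2275, 0.161]
tcp_rot: [-0.0, 1.0, 0.025, -0.0]
ft_force: [-0.2, -0.4, -1.5]
grip_width: 0.0206
grip_force: 59.2
```

>>> step_arm(travel=[[7,-26.5,0],[7,-26.5,0],[7,-26.5,0],[7,-26.5,0],[7,-26.5,0]], angular=[[0,0,0],[0,0,0],[0,0,0],[0,0,0],[0,0,0]], claw=[10,10,10,10,10])

```text
clock: 7.65
position: [0.4948, -0.0934, 0.1611]
tcp_rot: [0.0, 1.0, 0.025, -0.0]
ft_force: [0.4, 0.3, -1.2]
grip_width: 0.0206
grip_force: 59.2
```

```bash
python3 - <<'E'
from h import *
o=[]
for n in("wrist","scene"):
    p,d=optics.read_camera(n);cv2.imwrite(f"pics/{n}2.png",p);np.save(f"{n}2.npy",d)
s=telemetry.read_state();print(s["position"],s["tcp_rot"],s["ft_force"],s["grip_width"])
a=cv2.imread("pics/wrist2.png")[140:340,220:420];b=cv2.imread("pics/scene2.png")[60:260,200:400]
cv2.imwrite("pics/c2.png",np.hstack([cv2.resize(a,(400,400)),cv2.resize(b,(400,400))]))
E
```

```text
[ 0.49481738 -0.09218935  0.16088239] [-5.25057689e-04  9.99659254e-01  2.60977167e-02 -1.01398216e-04] [ 0.02354743  0.85252396 -1.2110419 ] 0.0205276353113329
```

View pics/c2.png

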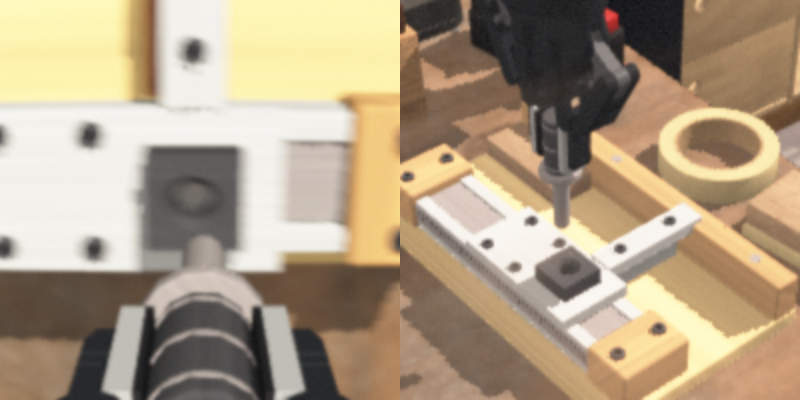

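The left crop (wrist) has the bush mouth at about (316,237) full-frame and the shank tip at (322,258). The right crop (scene) shows the pin hanging upright above and behind the bush. I'll take a still image now that the arm has stopped and measure it.

```bash
python3 - <<'E'
from h import *
optics.read_camera("top")
I=optics.camera_info("wrist");p,d=optics.read_camera("wrist");cv2.imwrite("pics/w3.png",p)
q,_=optics.read_camera("scene");cv2.imwrite("pics/s3.png",q)
s=telemetry.read_state();print(s["position"],s["tcp_rot"],s["ft_force"])
g=cv2.cvtColor(p,cv2.COLOR_BGR2GRAY)
m=((g<135)).astype(np.uint8);m[258:]=0
n,l,st,ce=cv2.connectedComponentsWithStats(m[205:275,280:350]);i=l[30,45];print("lab",i,st[i],ce[i]+(280,205))
print(g[225:262:4,285:347:4])
a=cv2.resize(p[200:275,270:370],(800,600),interpolation=2);cv2.imwrite("pics/c3.png",a)
for uv in((316.5,237.5),): print(wray(I,uv,.0665))
E
```

```text
[ 0.4947656  -0.09474731  0.16072934] [ 3.57591589e-04  9.99690010e-01  2.48949146e-02 -1.45565733e-05] [ 0.3354925   0.15698598 -1.30287846]
lab 1 [  15    9   51   44 2198] [319.68152866 235.53048226]
[[241 240 167  94  93  93  95  94  93  91  93  92  93  91  91 135]
 [240 241 157  96  95  99  95  94  77  71  88  95  96  94  95 142]
 [241 240 158  93  91  90  82  60  97 105  81  62  92  90  91 139]
 [241 194 152  93  90  91  67 104 109 108 108  81  76  89  89 153]
 [242 203 159  94  93  90  72  85 105 108 104  64  71  93  93 161]
 [241 240 156  93  90  91  84  74  91  83  52  70  80  94  92 157]
 [241 240 155  96  93  91  93  95  89  80  84  88  91  91  91 174]
 [242 241 158  94  95  92  93  98 105 103  98  93  93  93  93 175]
 [241 241 157  98  95  96  95  95  99 119 109  95  97  97  96 183]
 [239 240 156  96  94  94  93 100 137 157 165 131  93  93  91 191]]
[ 0.49763231 -0.09034135  0.0665    ]
```

View pics/c3.png

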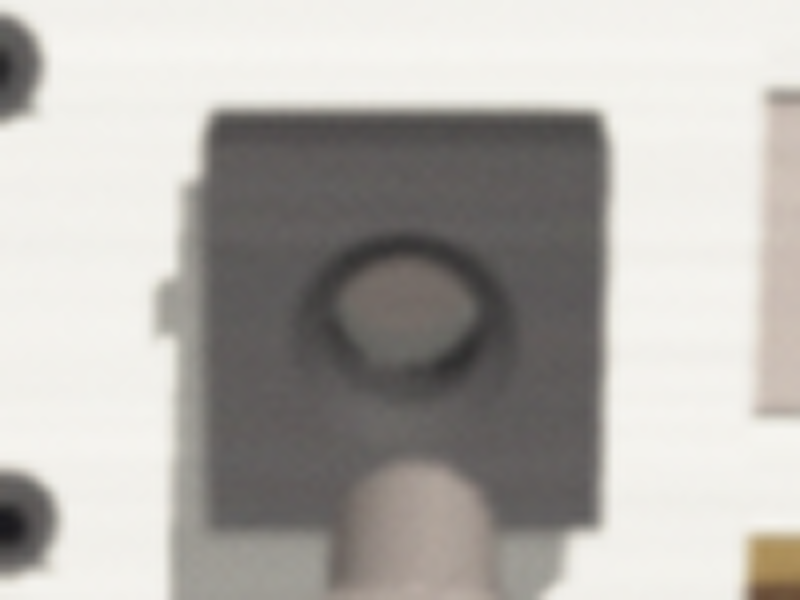

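The bush square in the still crop runs from (207,112) to (602,525), mouth centre at (405,318), which is (320.6,239.7) full-frame. The shank's axis is at crop column 415, full-frame 321.9, and its end at row 257.5.

```bash
python3 - <<'E'
from h import *
I=optics.camera_info("wrist");P=telemetry.read_state()["position"];P2=[0.4948,-0.0934];print(P)
b=wray(I,(320.6,239.7),.0665);print("bush",b)
zt=P[2]-.0572
e=wray(I,(321.9,257.5),zt);e2=wray(I,(321.9,257.5),zt+.002)
print("tip far edge",e,e2, "-> centre x if r4:",e[0]-.004,"r6@2mm",e2[0]-.006)
W=cloud("top",np.load("top0.npy"))
# bush in top/scene by plain-plane rays: brightness square mask
im=cv2.cvtColor(cv2.imread("pics/top0.png"),cv2.COLOR_BGR2GRAY)[216:247,254:285]
m=(cv2.resize(im,None,fx=8,fy=8,interpolation=2)<135).astype(np.uint8)
cs,_=cv2.findContours(m,0,2);c=max(cs,key=cv2.contourArea);r_=cv2.minAreaRect(c);print(r_)
uv=(np.array(r_[0])+.5)/8-.5+(254,216);print("top bush",uv,ray("top",uv,.0665))
E
```

```text
[ 0.4947656  -0.09474731  0.16072934]
bush [ 0.49631437 -0.09446034  0.0665    ]
tip far edge [ 0.4970719  -0.095196    0.10352934] [ 0.49779229 -0.09515453  0.10552934] -> centre x if r4: 0.49307189618509484 r6@2mm 0.4917922923502185
((114.4204330444336, 121.90814208984375), (161.07643127441406, 156.05813598632812), 89.46949768066406)
top bush [267.86505413 230.80101776] [ 0.49455789 -0.09388875  0.0665    ]
```

>>> step_arm(travel=[[1.8,-0.8,10],[0,0,10],[0,0,10],[0,0,3],[0,0,0]], angular=[[0,0,0],[0,0,0],[0,0,0],[0,0,0],[0,0,0]], claw=[10,10,10,10,10])

```text
clock: 8.52
position: [0.4963, -0.0935, 0.1268]
tcp_rot: [-0.0, 1.0, 0.025, -0.0]
ft_force: [0.3, 0.1, -2.6]
grip_width: 0.0208
grip_force: 59.2
```

```bash
python3 - <<'E'
from h import *
p,d=optics.read_camera("wrist");q,_=optics.read_camera("scene")
s=telemetry.read_state();print(s["position"],s["tcp_rot"],s["ft_force"])
cv2.imwrite("pics/c4.png",np.hstack([cv2.resize(p[200:275,270:345],(400,400),interpolation=2),cv2.resize(q[150:225,240:315],(400,400),interpolation=2)]))
E
```

```text
[ 0.49689067 -0.09357506  0.12751512] [9.74066892e-05 9.99695022e-01 2.46942995e-02 2.12017954e-04] [-0.24851392  0.6087955  -0.70638506]
```

View pics/c4.png

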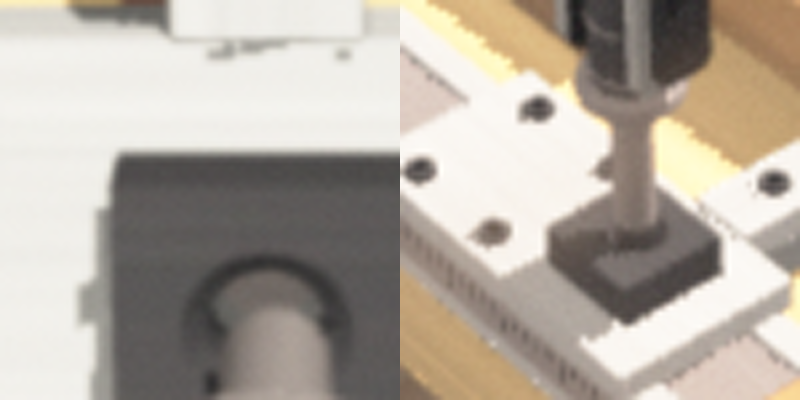

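The wrist crop shows the tip just inside the outline of the countersunk mouth, about 1 mm to its right; the scene crop agrees. I'll nudge it and descend by feel.

>>> step_arm(travel=[[0,-0.8,3],[0,0,3],[0,0,3],[0,0,3]], angular=[[0,0,0],[0,0,0],[0,0,0],[0,0,0]], claw=[10,10,10,10])

```text
clock: 9.12
position: [0.4965, -0.0927, 0.115]
tcp_rot: [-0.0, 1.0, 0.025, -0.0]
ft_force: [0.0, -0.0, -1.7]
grip_width: 0.0204
grip_force: 59.2
```

>>> step_arm(travel=[[0,0,4],[0,0,4],[0,0,4],[0,0,3],[0,0,0]], angular=[[0,0,0],[0,0,0],[0,0,0],[0,0,0],[0,0,0]], claw=[10,10,10,10,10])

```text
clock: 9.75
position: [0.4965, -0.0926, 0.1]
tcp_rot: [-0.0, 1.0, 0.025, -0.0]
ft_force: [0.5, 0.4, -1.5]
grip_width: 0.0203
grip_force: 59.2
```

>>> step_arm(travel=[[0,0,1],[0,0,1],[0,0,0]], angular=[[0,0,0],[0,0,0],[0,0,0]], claw=[10,10,10])

```text
clock: 10.12
position: [0.4965, -0.0926, 0.0983]
tcp_rot: [-0.0, 1.0, 0.025, -0.0]
ft_force: [0.1, 0.6, -0.9]
grip_width: 0.0207
grip_force: 59.2
```

>>> step_arm(travel=[[0,0,0.5],[0,0,0]], angular=[[0,0,0],[0,0,0]], claw=[10,10])

```text
clock: 10.38
position: [0.4966, -0.0927, 0.0978]
tcp_rot: [0.0, 1.0, 0.025, 0.0]
ft_force: [0.2, 0.0, -2.3]
grip_width: 0.0211
grip_force: 59.2
```

>>> step_arm(travel=[[0,0,0.5],[0,0,0]], angular=[[0,0,0],[0,0,0]], claw=[10,10])

```text
clock: 10.62
position: [0.4966, -0.0927, 0.0973]
tcp_rot: [-0.0, 1.0, 0.025, -0.0]
ft_force: [0.6, 0.4, -1.3]
grip_width: 0.0203
grip_force: 59.2
```

>>> step_arm(travel=[[0,0,0.5],[0,0,0]], angular=[[0,0,0],[0,0,0]], claw=[10,10])

```text
clock: 10.88
position: [0.4968, -0.0927, 0.0971]
tcp_rot: [0.0, 1.0, 0.025, 0.0]
ft_force: [-1.2, 0.2, 0.7]
grip_width: 0.0204
grip_force: 59.5
```

>>> step_arm(travel=[[0,0,0.4],[0,0,0]], angular=[[0,0,0],[0,0,0]], claw=[10,10])

```text
clock: 11.12
position: [0.4969, -0.0927, 0.0971]
tcp_rot: [0.0, 1.0, 0.025, 0.0]
ft_force: [-2.0, 1.8, 5.5]
grip_width: 0.0206
grip_force: 60.0
```

>>> step_arm(travel=[[0,-2,0],[0,-2,0],[0,-2,0],[0,-2,0],[0,-2,0]], angular=[[0,0,0],[0,0,0],[0,0,0],[0,0,0],[0,0,0]], claw=[10,10,10,10,10])

```text
clock: 11.75
position: [0.4969, -0.0844, 0.0971]
tcp_rot: [0.002, 1.0, 0.025, 0.001]
ft_force: [-2.5, -5.0, 3.4]
grip_width: 0.021
grip_force: 59.9
```

>>> step_arm(travel=[[-0.3,-1,0.2],[0,-1,0],[0,-1,0]], angular=[[0,0,0],[0,0,0],[0,0,0]], claw=[10,10,10])

```text
clock: 12.12
position: [0.4967, -0.0815, 0.0971]
tcp_rot: [0.002, 1.0, 0.025, 0.001]
ft_force: [-1.7, -4.8, 5.2]
grip_width: 0.0207
grip_force: 60.0
```

>>> step_arm(travel=[[0,-1,0],[0,-1,0]], angular=[[0,0,0],[0,0,0]], claw=[10,10])

```text
clock: 12.38
position: [0.4966, -0.0795, 0.0971]
tcp_rot: [0.002, 1.0, 0.025, 0.001]
ft_force: [-1.2, -6.3, 4.2]
grip_width: 0.0205
grip_force: 60.0
```

>>> step_arm(travel=[[0,-1,0.1],[0,-1,0],[0,-1,0]], angular=[[0,0,0],[0,0,0],[0,0,0]], claw=[10,10,10])

```text
clock: 12.75
position: [0.4965, -0.0766, 0.0971]
tcp_rot: [0.002, 1.0, 0.025, 0.001]
ft_force: [-1.7, -5.4, 5.4]
grip_width: 0.0209
grip_force: 60.0
```

>>> step_arm(travel=[[0,-1,0],[0,-1,0],[0,-1,0]], angular=[[0,0,0],[0,0,0],[0,0,0]], claw=[10,10,10])

```text
clock: 13.12
position: [0.4964, -0.0734, 0.097]
tcp_rot: [0.002, 1.0, 0.025, 0.001]
ft_force: [-1.1, -5.9, 4.9]
grip_width: 0.0206
grip_force: 60.0
```

>>> step_arm(travel=[[0,-1,0],[0,-1,0],[0,-1,0]], angular=[[0,0,0],[0,0,0],[0,0,0]], claw=[10,10,10])

```text
clock: 13.5
position: [0.4952, -0.0679, 0.0954]
tcp_rot: [-0.001, 1.0, 0.024, 0.0]
ft_force: [1.1, -1.0, -0.8]
grip_width: 0.021
grip_force: 59.4
```

>>> step_arm(travel=[[0,0,0.5],[0,0,0.5],[0,0,0]], angular=[[0,0,0],[0,0,0],[0,0,0]], claw=[10,10,10])

```text
clock: 13.88
position: [0.495, -0.0681, 0.0947]
tcp_rot: [-0.001, 1.0, 0.025, -0.0]
ft_force: [2.7, 0.6, -1.2]
grip_width: 0.0207
grip_force: 59.2
```

>>> step_arm(travel=[[0,0,1],[0,0,1],[0,0,1]], angular=[[0,0,0],[0,0,0],[0,0,0]], claw=[10,10,10])

```text
clock: 14.25
position: [0.4951, -0.0686, 0.0921]
tcp_rot: [-0.0, 1.0, 0.025, -0.0]
ft_force: [2.4, 1.4, -0.4]
grip_width: 0.0205
grip_force: 59.4
```

>>> step_arm(travel=[[0.3,0,1],[0,0,1],[0,0,1],[0,0,1]], angular=[[0,0,0],[0,0,0],[0,0,0],[0,0,0]], claw=[10,10,10,10])

```text
clock: 14.75
position: [0.4952, -0.0686, 0.0879]
tcp_rot: [-0.0, 1.0, 0.025, -0.0]
ft_force: [1.5, 1.1, -0.7]
grip_width: 0.0203
grip_force: 59.3
```

>>> step_arm(travel=[[0.2,0,1.5],[0,0,1.5],[0,0,1.5],[0,0,1.5],[0,0,1]], angular=[[0,0,0],[0,0,0],[0,0,0],[0,0,0],[0,0,0]], claw=[10,10,10,10,10])

```text
clock: 15.38
position: [0.4954, -0.0687, 0.0809]
tcp_rot: [-0.0, 1.0, 0.025, -0.0]
ft_force: [-0.1, 1.0, -0.9]
grip_width: 0.0204
grip_force: 59.3
```

Contact with the flange should come at a TCP z of about 0.0775.

>>> step_arm(travel=[[0,0,1],[0,0,1],[0,0,0.5],[0,0,0]], angular=[[0,0,0],[0,0,0],[0,0,0],[0,0,0]], claw=[10,10,10,10])

```text
clock: 15.88
position: [0.4955, -0.0687, 0.0785]
tcp_rot: [0.0, 1.0, 0.025, -0.0]
ft_force: [0.4, 1.8, -1.0]
grip_width: 0.0204
grip_force: 59.3
```

>>> step_arm(travel=[[0,0,0.5],[0,0,0.3],[0,0,0]], angular=[[0,0,0],[0,0,0],[0,0,0]], claw=[10,10,10])

```text
clock: 16.25
position: [0.4956, -0.0687, 0.0778]
tcp_rot: [-0.0, 1.0, 0.025, -0.0]
ft_force: [0.1, 1.3, -0.9]
grip_width: 0.0205
grip_force: 59.3
```

>>> step_arm(travel=[[0,0,0.4],[0,0,0.3],[0,0,0]], angular=[[0,0,0],[0,0,0],[0,0,0]], claw=[10,10,10])

```text
clock: 16.62
position: [0.4956, -0.0688, 0.0777]
tcp_rot: [0.0, 1.0, 0.025, -0.0]
ft_force: [-2.7, 1.0, 5.5]
grip_width: 0.0204
grip_force: 59.7
```

>>> step_arm(travel=[[0,0,0.3],[0,0,0]], angular=[[0,0,0],[0,0,0]], claw=[10,10])

```text
clock: 16.88
position: [0.4956, -0.0689, 0.0776]
tcp_rot: [0.0, 1.0, 0.025, -0.0]
ft_force: [-3.0, 1.2, 7.6]
grip_width: 0.0205
grip_force: 60.0
```

The flange is seated. Now I'll let go and rise.

>>> step_arm(travel=[[0,0,-0.5],[0,0,0],[0,0,0],[0,0,0],[0,0,0]], angular=[[0,0,0],[0,0,0],[0,0,0],[0,0,0],[0,0,0]], claw=[10,26,36,50,50])

```text
clock: 17.5
position: [0.4956, -0.0688, 0.0772]
tcp_rot: [0.0, 1.0, 0.025, -0.0]
ft_force: [0.4, -0.0, -0.2]
grip_width: 0.0497
grip_force: 0.0
```

>>> step_arm(travel=[[0,0,-8],[0,0,-15],[0,0,-25],[0,0,-40],[0,0,-40]], angular=[[0,0,0],[0,0,0],[0,0,0],[0,0,0],[0,0,0]], claw=[50,50,50,50,50])

```text
clock: 18.12
position: [0.4957, -0.0687, 0.2077]
tcp_rot: [0.0, 1.0, 0.025, 0.001]
ft_force: [0.6, -0.4, 0.1]
grip_width: 0.0497
grip_force: 0.0
```

```bash
python3 - <<'E'
from h import *
optics.read_camera("top");q,d=optics.read_camera("scene")
W=cloud("scene",d);m=(abs(W[...,0]-.495)<.014)&(abs(W[...,1]+.069)<.014)&(W[...,2]<.14)&(W[...,2]>.09)
print(np.percentile(W[m][:,2],[50,90,97]),len(W[m]))
cv2.imwrite("pics/c5.png",cv2.resize(q[100:350,180:430],(600,600)))
E
```

```text
[0.10913421 0.11546967 0.11599181] 316
```

View pics/c5.png

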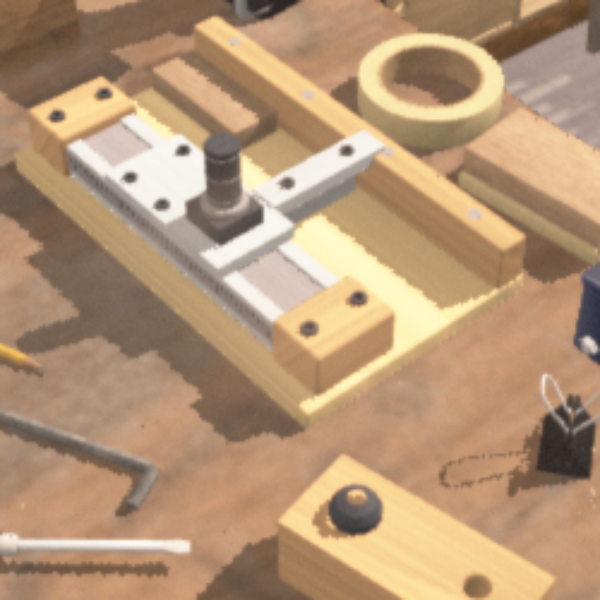

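The view shows the pin upright in the bush at (222,180), flange on the block, and the plug still in the stand at (355,508). I'll check the height of the top against the bush.

```bash
python3 - <<'E'
from h import *
for n in("scene","top"):
    q,d=optics.read_camera(n);W=cloud(n,d);W0=cloud(n,np.load(n+"0.npy"))
    f=lambda W,x,y,lo,hi:(lambda z:(len(z),np.median(z).round(4),z.std().round(4)))(W[(np.hypot(W[...,0]-x,W[...,1]-y)<.009)&(W[...,2]<hi)&(W[...,2]>lo)][:,2])
    print(n,"now",f(W,.4955,-.069,.109,.13),"in stand",f(W0,.4372,-.362,.0925,.11))
E
```

```text
scene now (83, np.float64(0.1146), np.float64(0.0016)) in stand (165, np.float64(0.0983), np.float64(0.0013))
top now (86, np.float64(0.1131), np.float64(0.0013)) in stand (89, np.float64(0.0969), np.float64(0.0013))
```

```bash
python3 -c "
from bench import workorder
print(workorder.hand_in())"
```

```text
the job is handed in; nothing more can be done
None
```

The pin is fully home in the index bar's hole with its flange flat on the bush and the gripper clear; the plug is still in the stand, the highest press I read was about 8 N, and the job was handed in at about 18 s.

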